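# Clear a spent roll and hold back the tensioner of a chisel finisher

### The job

Lift the spent abrasive roll off its upright spindle on the tape finisher and set it down, not dropped, flat in the square tray. Then push the finisher's sprung tensioner arm back with the fingers until it has gone fully past its ratchet click, and finish while still holding it there: the worn pawl will not keep it, and I want to load the new roll while you hold. Leave everything else on the bench where it is.

Things in the scene. Friction and masses are not known exactly. Their poses are not given: they have to be found in the camera images.
- finisher: Chisel tape finisher, fixed to the bench: grey plate 260 x 260 mm, its top 22 mm above the bench, carrying the spindle, the tensioner arm, the pawl and at the rear left a ribbed green motor box (top 85 mm above the bench). Origin: bench level, on the plate's left-right middle, 20 mm in front of its centre; x to its rear, y to its left, z up. It stands at various places and yaws.
- roll: Spent abrasive roll to be cleared: brown ring, 54 mm outside diameter, 23 mm bore, 45 mm high, about 90 g; at the start it stands on the spindle's flange, its underside 28 mm above the bench. Origin: centre of its underside, z along its axis (up).
- spindle_tip (a point): Top of the plain upright steel spindle, 16 mm diameter, 88 mm above the bench; it stands 15 mm out of the top of the roll. Finisher frame: x -30, y 75 mm.
- tray: Square shallow dark steel tray, 160 x 160 mm, 25 mm high, wall and floor 5 mm, fixed, on the left or right of the finisher (the round black pot is on the other side). Origin: centre of its underside; x and y along its sides.
- peg (a point): Centre of the top of the round upright steel peg at the free end of the tensioner arm: 18 mm diameter, 96 mm above the bench, standing 50 mm clear of the flat arm (arm 34 to 46 mm above the bench, 18 mm wide, 26 mm round end under the peg). Push this peg. Nothing else stands within 70 mm in front of it along its swing above 46 mm.
- hinge (a point): Point on the upright hinge axis of the tensioner arm, 46 mm above the bench; the peg's axis is 110 mm from it. Spring force at the peg: about 2 N at rest, 4 to 7 N going over the click, 6 to 7 N just behind it, 8 to 9 N near the rear stop.
- tensioner (a joint): Angle of the tensioner arm, rad. 0: at rest against its stop, the arm pointing 20 degrees to the right of straight to the finisher's front. Grows counter-clockwise seen from above (peg goes to the finisher's right, then rear) to the rear stop at 0.95. The tooth meets the pawl at 0.26, tops it at 0.42 and leaves it at 0.58: past 0.60 it is past the click. Let go, it springs back to 0.
- pawl (a joint): Travel of the sprung brass pawl slider that rides over the arm's tooth, m: 0 down (before and after the tooth), about 0.003 on top of the tooth. Beside the hinge, at the right rear, top 52 mm above the bench. Not to be handled.
- pot: Round black pot, 144 mm across, 75 mm high, fixed, on the other side of the finisher from the tray. Origin: centre of its underside. Not used.
- fresh_roll: New abrasive roll, 76 mm diameter, 45 mm high, standing on the bench at the left rear of the finisher; leave it. Origin: centre of its underside.
- mallet: White round carver's mallet standing on its head, 104 mm across, 215 mm high, wooden handle up; leave it. Origin: centre of its underside.
- chisel_wide: Steel chisel lying flat, 165 mm long, 24 mm blade; leave it. Origin: underside, 70 mm from the butt, x towards the blade.
- chisel_point: Narrow steel chisel lying flat, 165 mm long, 12 mm wide; leave it. Origin as for the wide one.
- whetstone: Grey sharpening stone 50 x 170 x 22 mm lying flat; leave it. Origin: centre of its underside.
- jar: Small glass jar with a steel cap, 50 mm diameter, 70 mm high; leave it. Origin: centre of its underside.
- brush: Dusting brush, about 200 mm long and 42 mm wide, lying on the bench; leave it. Origin: its underside near mid-length, x towards the bristles.
Not all that is in view belongs to the job. What is shaped like the roll but green is not meant.

How it is judged:
By the outcome, as a careful person would: the job done as asked, in the order asked, and still so for the second after the job is handed in, while the arm keeps its last pose, push and grip.
It also fails if it takes over 54 s, if anything falls off the work surface, if the arm or the gripper's body presses on something with over 40 N, if the wrist force passes 120 N, or if a joint passes its speed limit or range.

### The arm

A 6-joint arm with a two-finger parallel gripper is mounted at the origin on the work surface. World frame = base frame: x ahead of the robot, y to its left, z up, the work surface at z = 0. Lengths are in m, angles in rad, forces in N, time in s.
With the tool pointing down it reaches from about 0.275 to 0.85 m from the base axis. Payload 19 kg.
Tool frame: the origin (TCP) lies on the centre line of the jaws, within the pads' length; the fingertips stand 11 mm ahead of it and the grasp point (between the pads) lies 8 mm behind it (tcp_to_tips is the distance from the TCP to the fingertips, in m); z points along the fingers, y is the line along which they close (so a half turn about z gives the same grasp; the last joint's range is limited). The gripper opens to 85 mm and grips with 20 to 120 N. Pads are 22 mm wide; open, the fingers measure 114 mm over their backs; the gripper's body (76 mm by 85 mm) begins 54 mm behind the grasp point. The pads swing forward as they close: fully open they stand 13 mm farther back than shut.
Start: joints at [-1.332, 0.15, 1.437, -0, 1.554, -0.134], TCP at [0.209, -0.535, 0.242] pointing down, gripper open.
Joint ranges: [-2.8, 2.8], [-0.68, 2.1], [0.12, 2.68], [-1.39, 4.53], [0.16, 2.79], [-2.81, 2.81]. Speed limits (rad/s): [1.89, 1.89, 2.22, 3.01, 3.01, 3.01].

### API

Orientations are given as a unit quaternion [w, x, y, z].
In Python, from station import sense, grab_frame, sign_off, tcp_to_tips gives the robot as it stands. The module is installed in compiled form; this text tells all that it offers.
- The arm moves only by the shell command python3 -m crank 'ROWS' [FORCE]. ROWS is JSON, a list of rows, each an object with "slide": the shift along the tool's x, y, z in mm, a list of three; "twist": the turn, a rotation vector about the tool's x, y, z in rad, a list of three; "claw": the opening, from -1 (shut) to 1 (fully open). In form: [{"slide": [tx, ty, tz], "twist": [ax, ay, az], "claw": claw}, ...]. A call has 1 to 20 rows; each row is the pose to reach, as a shift and turn from the pose commanded when the call began, along the tool's axes at that moment; what a row does not reach only later rows make up. A row lasts 1/12 s, in which the tool goes at most 41.7 mm and 7.16 degrees, less where a joint would pass 70% of its speed; a pose out of reach is approached as far as the arm can. A call with a gripper value outside its range is refused whole. The fingers move at their own pace and stop on an object; FORCE is the grip in N (left out, the last holds). Time passes only in rows, so rows that repeat a pose let the fingers close. It gives the time, the measured TCP pose, the force, the opening and the grip force at its end, in the units of the state.
- sense(): the state, without advancing time (a new reading comes with each control period).
- grab_frame(name): name is "scene" or "side" or "wrist"; returns a dict with "color" (384x512x3 uint8, blue, green, red), "range_z" (384x512 float32, m along the optical axis (not along the pixel's ray), 0 where there is no reading), "fx", "fy", "cx", "cy" (pixels), "camera_from_world" (4x4, takes a point from world to camera coordinates). Camera axes: x right, y down, z forward; pixel columns grow to the right and rows downward; lengths in m; the calibration is good to about 2 mm. A picture is of the moment at which its call begins.
- sign_off(): hands the job in; it is judged then, once.
The state is a dict: "time": time; "q": joint angles; "qd": joint speeds; "effort": joint torques, N m; "ee_pos": TCP position; "orientation": TCP orientation; "wrist_force": force on the tool from outside, world axes, zero at the start; "wrist_torque": the same for the moment, N m; "grip_width": finger opening in m; "finger_force": force on a finger pad.
Only numpy, scipy, OpenCV 4.12 (cv2) and the standard library are available. Lean on these libraries where they do the work, as an engineer would, in place of code of your own. Each camera call takes 0.05 s, during which the arm holds its last target. There are 200 camera calls.

## Working session

There is one attempt and no reset: what is moved stays moved. The work goes in short steps, Python scripts to look and compute and a shell command to move; the robot and the scene stay as the last step left them, time stands still between calls to the robot, and variables do not carry over. Pictures are saved under pics/ and viewed, at most 10 in all, crops included, and the job is handed in when it is done.

```bash
mkdir -p pics
cat > h.py <<'E'
import numpy as np, cv2, pickle
from station import sense, grab_frame, sign_off, tcp_to_tips
def take(n,tag):
    f=grab_frame(n); pickle.dump(f,open(f'pics/{tag}.pkl','wb')); cv2.imwrite(f'pics/{tag}.png',f['color']); return f
def load(tag): return pickle.load(open(f'pics/{tag}.pkl','rb'))
def pt(f,u,v,r=1):
    d=f['range_z'][v-r:v+r+1,u-r:u+r+1]; d=np.median(d[d>0])
    c=np.array([(u-f['cx'])/f['fx']*d,(v-f['cy'])/f['fy']*d,d,1]); return (np.linalg.inv(f['camera_from_world'])@c)[:3]
def cloud(f):
    v,u=np.mgrid[:384,:512]; d=f['range_z']
    c=np.stack([(u-f['cx'])/f['fx']*d,(v-f['cy'])/f['fy']*d,d,np.ones_like(d)],-1)
    return (c@np.linalg.inv(f['camera_from_world']).T)[...,:3]
def ray(f,u,v):
    T=np.linalg.inv(f['camera_from_world']); return T[:3,3],T[:3,:3]@np.array([(u-f['cx'])/f['fx'],(v-f['cy'])/f['fy'],1])
def tri(obs):
    A=0;b=0
    for f,u,v in obs:
        o,d=ray(f,u,v); d=d/np.linalg.norm(d); P=np.eye(3)-np.outer(d,d); A=A+P; b=b+P@o
    return np.linalg.solve(A,b)
def proj(f,p):
    c=f['camera_from_world']@np.r_[p,1]; return np.array([c[0]/c[2]*f['fx']+f['cx'],c[1]/c[2]*f['fy']+f['cy']])
E
python3 - <<'E'
from h import *
a=take('scene','s0');b=take('side','d0');c=take('wrist','w0')
cv2.imwrite('pics/all0.png',cv2.resize(np.hstack([a['color'],b['color']]),(800,300)))
s=sense();print(s['ee_pos'],s['orientation'],s['grip_width'],s['time'],tcp_to_tips)
for f in(a,b,c): print(np.linalg.inv(f['camera_from_world'])[:3].round(3).tolist(),f['fx'])
E
```

```text
[ 0.20936502 -0.5353333   0.24181312] [-4.84584750e-04  9.82677577e-01  1.85322808e-01 -2.89955652e-05] 0.08540448741529369 0.15 0.011
[[0.249, 0.541, -0.804, 1.346], [0.968, -0.161, 0.192, -0.172], [-0.025, -0.826, -0.563, 0.647]] 348.42947167382727
[[-0.992, -0.041, 0.117, 0.427], [-0.123, 0.461, -0.879, 1.055], [-0.018, -0.887, -0.462, 0.65]] 376.8729312818847
[[0.365, -0.882, -0.297, 0.285], [-0.931, -0.347, -0.115, -0.505], [-0.001, 0.319, -0.948, 0.374]] 302.2094436820878
```

View pics/s0.png

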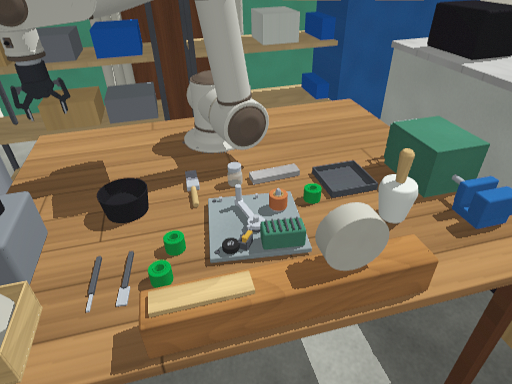

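View pics/d0.png

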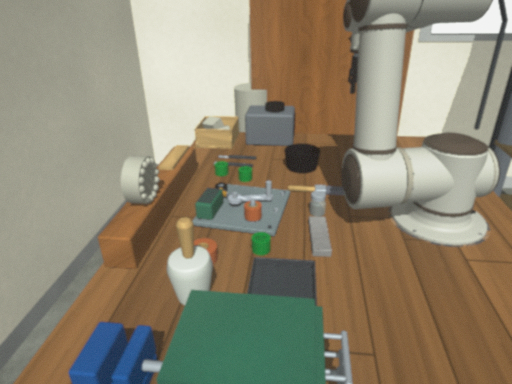

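The scene view shows the finisher at about (258,225). The brown roll is at (278,201), the peg at about (239,188) and the tray at (345,178). In the side view the roll is at (253,212) and the peg at (268,185). I'll enlarge both.

Run:
```python
from h import *
a=load('s0');b=load('d0')
A=cv2.resize(a['color'][160:270,195:325],None,fx=4.6,fy=4.6,interpolation=2) 
B=cv2.resize(b['color'][160:240,185:315],None,fx=4.6,fy=4.6,interpolation=2)
A=A[:,:];im=np.vstack([A,B]);im=cv2.resize(im,None,fx=600/im.shape[0],fy=600/im.shape[0]);print(600/((110+80)*4.6)*4.6)
cv2.imwrite('pics/crop0.png',im)
for u,v in[(278,193),(239,187),(345,178),(313,165),(376,182),(344,195),(350,162),(238,205)]: print(u,v,pt(a,u,v).round(3))
C=cloud(a);m=(abs(C[...,2]-.022)<.004)
m[:,:195]=0;m[:,325:]=0;m[:165]=0;m[275:]=0
P=C[m][:,:2].astype(np.float32);print(len(P),cv2.minAreaRect(P))
```

```text
3.1578947368421058
278 193 [0.573 0.087 0.077]
239 187 [ 0.536 -0.017  0.094]
345 178 [0.458 0.363 0.006]
313 165 [0.338 0.297 0.001]
376 182 [0.533 0.431 0.025]
344 195 [0.542 0.318 0.003]
350 162 [0.385 0.418 0.019]
238 205 [ 0.547 -0.025  0.039]
3773 ((0.5377498865127563, 0.05499452352523804), (0.45198991894721985, 0.4382351040840149), 78.19901275634766)
```

View pics/crop0.png

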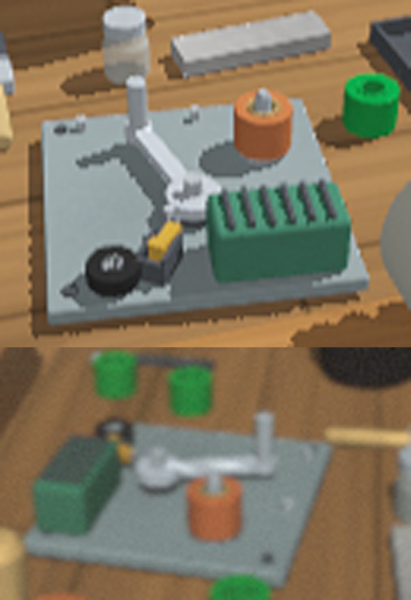

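The crop shows the spindle tip at scene (278.3,188.5) and side (253,200). The peg top is at scene (238,185) and side (269,181.5). The arm runs from the hinge at scene (256,221) towards the robot.

Run:
```python
from h import *
a=load('s0');b=load('d0')
print('tip',tri([(a,278.3,188.7),(b,253.1,200.3)]),'peg',tri([(a,238.2,185.5),(b,268.9,181.6)]),'hinge',tri([(a,255.8,221.5),(b,235,196.4)]))
for f,L in((a,[(211,201),(290,194),(309,246),(213,255)]),): print([pt(f,u,v,0).round(3).tolist() for u,v in L])
# tray: rim points
C=cloud(a)
m=(abs(C[...,2]-.024)<.006);m[:,:305]=0;m[:,385:]=0;m[:155]=0;m[200:]=0
P=C[m][:,:2].astype(np.float32);print(len(P),cv2.minAreaRect(P))
s=sense()
from scipy.spatial.transform import Rotation as R
q=s['orientation'];print(R.from_quat(np.r_[q[1:],q[0]]).as_matrix().round(3))
```

```text
tip [0.56593721 0.09050253 0.0861735 ] peg [ 0.52897367 -0.01820476  0.09453144] hinge [0.63890475 0.00290394 0.04509629]
[[0.485, -0.096, 0.025], [0.516, 0.146, 0.023], [0.747, 0.115, 0.023], [0.714, -0.127, 0.026]]
427 ((0.4594780206680298, 0.37000611424446106), (0.17283840477466583, 0.37596485018730164), 3.908111333847046)
[[ 0.931  0.364 -0.   ]
 [ 0.364 -0.931  0.001]
 [ 0.    -0.001 -1.   ]]
```

```bash
python3 -m crank '[{"slide":[0,0,-60],"twist":[0,0,0],"claw":1},{"slide":[571,-415,-80],"twist":[0,0,0],"claw":1},{"slide":[571,-415,-80],"twist":[0,0,0],"claw":1},{"slide":[571,-415,-80],"twist":[0,0,0],"claw":1},{"slide":[571,-415,-80],"twist":[0,0,0],"claw":1},{"slide":[571,-415,-80],"twist":[0,0,0],"claw":1},{"slide":[571,-415,-80],"twist":[0,0,0],"claw":1},{"slide":[571,-415,-80],"twist":[0,0,0],"claw":1},{"slide":[571,-415,-80],"twist":[0,0,0],"claw":1},{"slide":[571,-415,-80],"twist":[0,0,0],"claw":1},{"slide":[571,-415,-80],"twist":[0,0,0],"claw":1},{"slide":[571,-415,-80],"twist":[0,0,0],"claw":1},{"slide":[571,-415,-80],"twist":[0,0,0],"claw":1},{"slide":[571,-415,-80],"twist":[0,0,0],"claw":1},{"slide":[571,-415,-80],"twist":[0,0,0],"claw":1},{"slide":[571,-415,-80],"twist":[0,0,0],"claw":1},{"slide":[571,-415,-80],"twist":[0,0,0],"claw":1},{"slide":[571,-415,-80],"twist":[0,0,0],"claw":1},{"slide":[571,-415,-80],"twist":[0,0,0],"claw":1},{"slide":[571,-415,-80],"twist":[0,0,0],"claw":1}]'
python3 - <<'E'
from h import *
f=take('wrist','w1');s=sense();print(s['ee_pos'],s['q'],s['time'])
cv2.imwrite('pics/w1b.png',cv2.resize(f['color'],(800,600),interpolation=2))
E
```

```text
time: 1.82
ee_pos: [0.5905, 0.0607, 0.3213]
orientation: [-0.0, 0.982, 0.187, -0.001]
wrist_force: [-0.5, 0.1, -1.1]
grip_width: 0.0854
finger_force: 0.0
[0.5900425  0.05946143 0.3216509 ] [-2.93772152e-02  1.76553831e-01  1.24932148e+00 -1.06806045e-04
  1.71694165e+00  1.16714758e+00] 1.8667
```

View pics/w1b.png

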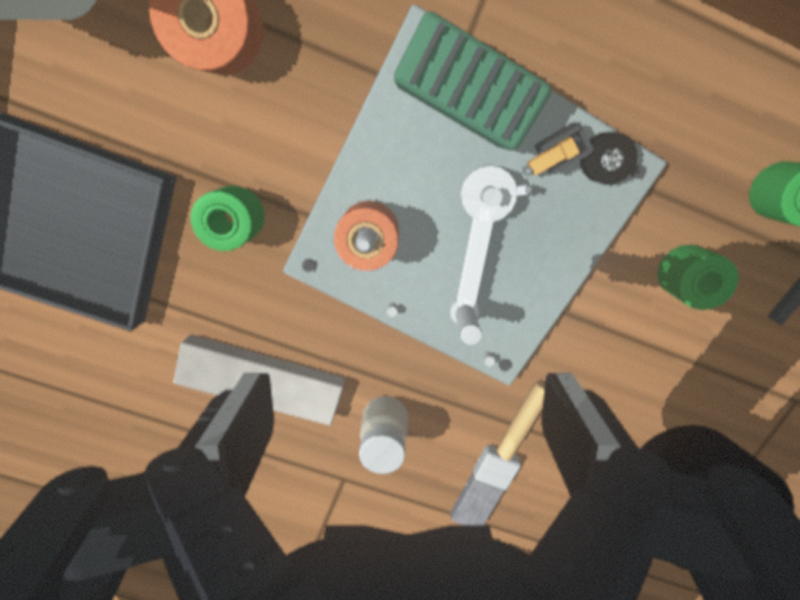

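The wrist view (enlarged 1.5625x) shows the roll top centred at (366,237), the spindle tip at (369,241), the peg top at (471,331) and the hinge knob at (491,196). Two tray rim corners are at (174,177) and (133,328). The fingers have free space on both sides of the roll.

Run:
```python
from h import *
a=load('s0');b=load('d0');w=load('w1');k=1.5625
def plane(u,v,z):
    o,d=ray(w,u/k,v/k); return (o+d*(z-o[2])/d[2]).round(4)
print('tip tri',tri([(a,278.3,188.7),(b,253.1,200.3),(w,369/k,241/k)]),'plane',plane(369,241,.088))
print('roll top',plane(366,237,.073), 'depth',pt(w,222,155,0),pt(w,248,155,0),pt(w,234,136,0))
print('peg tri',tri([(a,238.2,185.5),(b,268.9,181.6),(w,471/k,331/k)]),'plane',plane(471,331,.096))
print('hinge',tri([(a,255.8,221.5),(b,235,196.4),(w,491/k,194/k)]),plane(490,195,.05))
# circle fit on roll top via depth
C=cloud(w);c=w['color'].astype(int)
m=(C[...,2]>.066)&(C[...,2]<.08)&(c[...,2]>c[...,0]+40);m[:,:200]=0;m[:,265:]=0;m[:120]=0;m[185:]=0
print('ring top',m.sum(),cv2.minEnclosingCircle(C[m][:,:2].astype(np.float32)),np.median(C[m][:,2]))
print('tray',plane(174,177,.025),plane(133,328,.025))
# tray from all rim points (scene)
for f,n in((a,'scene'),(w,'wrist')):
    Q=cloud(f);m=(Q[...,2]>.017)&(Q[...,2]<.032)&(f['color'].max(-1)<110)&(abs(Q[...,0]-.46)<.12)&(abs(Q[...,1]-.37)<.12)
    r=cv2.minAreaRect(Q[m][:,:2].astype(np.float32));print(n,m.sum(),r)
m=(C[...,2]>.075)&(C[...,2]<.095)&(c[...,1]>c[...,2]+20)
print('box',C[m].min(0),C[m].max(0))
# mallet
Q=cloud(a);m=(Q[...,2]>.14)&(Q[...,2]<.25)&(Q[...,0]>.3)&(Q[...,0]<.9)&(Q[...,1]>.2)&(Q[...,1]<.75);print('tall',np.percentile(Q[m],[2,50,98],axis=0).round(3))
```

```text
tip tri [0.5683623  0.08865041 0.08595211] plane [0.5719 0.0873 0.088 ]
roll top [0.5703 0.0906 0.073 ] depth [0.56012161 0.10381427 0.07225436] [0.57236246 0.07243609 0.07156655] [0.5893695  0.0977997  0.07333799]
peg tri [ 0.53040636 -0.01840282  0.09438751] plane [ 0.5332 -0.0176  0.096 ]
hinge [0.63863276 0.00318288 0.04504903] [0.6376 0.005  0.05  ]
ring top 1084 ((0.5677839517593384, 0.09012871235609055), 0.026787152513861656) 0.07316618035100092
tray [0.5466 0.2685 0.025 ] [0.3862 0.2738 0.025 ]
scene 362 ((0.4624710977077484, 0.35368284583091736), (0.16394034028053284, 0.16179139912128448), 0.16618351638317108)
wrist 1445 ((0.4615440368652344, 0.34747210144996643), (0.15858668088912964, 0.1453968733549118), 0.861419141292572)
box [0.67743331 0.0018415  0.07501437] [0.74115118 0.11302738 0.08443417]
tall [[0.4   0.389 0.142]
 [0.554 0.608 0.16 ]
 [0.685 0.725 0.211]]
```

```bash
python3 -m crank '[{"slide":[-9.5,-36,60],"twist":[0,0,0],"claw":1},{"slide":[-9.5,-36,120],"twist":[0,0,0],"claw":1},{"slide":[-9.5,-36,180],"twist":[0,0,0],"claw":1},{"slide":[-9.5,-36,180],"twist":[0,0,0],"claw":1},{"slide":[-9.5,-36,180],"twist":[0,0,0],"claw":1},{"slide":[-9.5,-36,180],"twist":[0,0,0],"claw":1},{"slide":[-9.5,-36,180],"twist":[0,0,0],"claw":1}]' 40
python3 - <<'E'
from h import *
f=take('wrist','w2');s=sense();print(s['ee_pos'],s['time'])
cv2.imwrite('pics/w2b.png',cv2.resize(f['color'],(640,480),interpolation=2))
print(proj(f,np.array([.568,.0897,.073]))*1.25,proj(f,s['ee_pos'])*1.25,proj(f,np.array([*s['ee_pos'][:2],.088]))*1.25)
C=cloud(f);c=f['color'].astype(int)
m=(C[...,2]>.066)&(C[...,2]<.08)&(c[...,2]>c[...,0]+40)&(abs(C[...,0]-.568)<.05)&(abs(C[...,1]-.09)<.05)
print('ring top',m.sum(),cv2.minEnclosingCircle(C[m][:,:2].astype(np.float32)),np.median(C[m][:,2]))
E
```

```text
time: 2.45
ee_pos: [0.5677, 0.088, 0.1428]
orientation: [-0.0, 0.983, 0.185, -0.0]
wrist_force: [0.1, -0.1, 1.7]
grip_width: 0.0853
finger_force: 0.0
[0.56856515 0.08817944 0.14416264] 2.5
[325.06862233 246.61985977] [328.78108422 313.54022533] [328.0233966  257.07318141]
ring top 3290 ((0.5679013729095459, 0.09058205783367157), 0.02683318965137005) 0.07307698575595843
```

View pics/w2b.png

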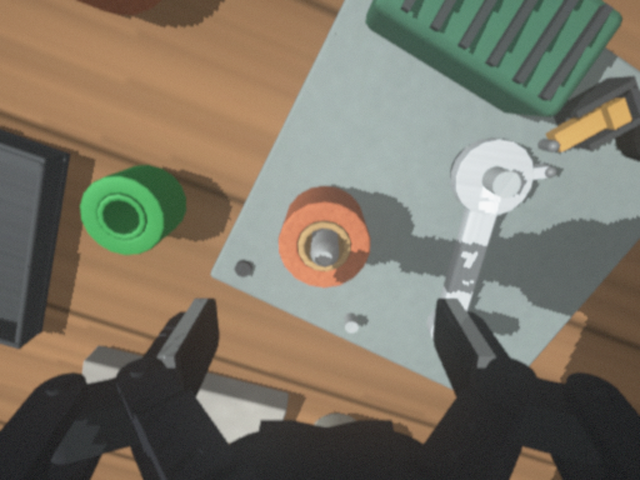

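The ring top is centred at (325,243), between the fingers to within about 2 mm. I'll descend and close.

```bash
python3 -m crank '[{"slide":[0.8,-2,30],"twist":[0,0,0],"claw":1},{"slide":[0.8,-2,60],"twist":[0,0,0],"claw":1},{"slide":[0.8,-2,80],"twist":[0,0,0],"claw":1},{"slide":[0.8,-2,95],"twist":[0,0,0],"claw":1},{"slide":[0.8,-2,95],"twist":[0,0,0],"claw":1},{"slide":[0.8,-2,95],"twist":[0,0,0],"claw":1},{"slide":[0.8,-2,95],"twist":[0,0,0],"claw":0.2},{"slide":[0.8,-2,95],"twist":[0,0,0],"claw":0},{"slide":[0.8,-2,95],"twist":[0,0,0],"claw":-0.5},{"slide":[0.8,-2,95],"twist":[0,0,0],"claw":-1},{"slide":[0.8,-2,95],"twist":[0,0,0],"claw":-1},{"slide":[0.8,-2,95],"twist":[0,0,0],"claw":-1},{"slide":[0.8,-2,95],"twist":[0,0,0],"claw":-1},{"slide":[0.8,-2,95],"twist":[0,0,0],"claw":-1}]' 40
```

```text
time: 3.67
ee_pos: [0.5689, 0.0912, 0.0491]
orientation: [0.0, 0.983, 0.185, 0.001]
wrist_force: [-1.5, -0.3, 10.2]
grip_width: 0.0519
finger_force: 40.9
```

```bash
python3 -m crank '[{"slide":[0,0,-8],"twist":[0,0,0],"claw":-1},{"slide":[0,0,-20],"twist":[0,0,0],"claw":-1},{"slide":[0,0,-35],"twist":[0,0,0],"claw":-1},{"slide":[0,0,-50],"twist":[0,0,0],"claw":-1},{"slide":[0,0,-65],"twist":[0,0,0],"claw":-1},{"slide":[0,0,-80],"twist":[0,0,0],"claw":-1},{"slide":[0,0,-95],"twist":[0,0,0],"claw":-1},{"slide":[0,0,-110],"twist":[0,0,0],"claw":-1},{"slide":[0,0,-110],"twist":[0,0,0],"claw":-1},{"slide":[0,0,-110],"twist":[0,0,0],"claw":-1}]'
python3 - <<'E'
from h import *
f=take('wrist','w3');b=take('side','d3');s=sense();print(s['ee_pos'],s['time'],s['orientation'])
B=cv2.resize(b['color'][130:260,185:325],(431,400),interpolation=2)
cv2.imwrite('pics/lift.png',np.hstack([B,cv2.resize(f['color'],(369,277))[:]if 0 else cv2.copyMakeBorder(cv2.resize(f['color'],(369,277)),0,123,0,0,0)]))
Q=cloud(b)
# tray from w3
C=cloud(f);m=(C[...,2]>.017)&(C[...,2]<.032)&(f['color'].max(-1)<110)&(abs(C[...,0]-.46)<.12)&(abs(C[...,1]-.36)<.12)
print(m.sum(),cv2.minAreaRect(C[m][:,:2].astype(np.float32)))
m=(Q[...,2]>.017)&(Q[...,2]<.032)&(b['color'].max(-1)<110)&(abs(Q[...,0]-.46)<.12)&(abs(Q[...,1]-.36)<.12)
print(m.sum(),cv2.minAreaRect(Q[m][:,:2].astype(np.float32)))
c=b['color'].astype(int);m=(c[...,2]>c[...,0]+70)&(np.linalg.norm(Q[...,:2]-s['ee_pos'][:2],axis=-1)<.045)&(Q[...,2]>.09)
print('roll z',m.sum(),np.percentile(Q[m][:,2],[1,5,95,99]))
E
```

```text
time: 4.5
ee_pos: [0.5684, 0.0912, 0.1586]
orientation: [0.0, 0.983, 0.185, 0.001]
wrist_force: [-0.2, 1.1, -1.5]
grip_width: 0.052
finger_force: 42.3
[0.56776978 0.09120952 0.15688118] 4.6 [-1.02765118e-04  9.82676837e-01  1.85327061e-01 -3.22080190e-04]
2029 ((0.46266064047813416, 0.29982420802116394), (0.15834887325763702, 0.05170416086912155), 1.3044406175613403)
328 ((0.46184659004211426, 0.35091137886047363), (0.15524542331695557, 0.15955650806427002), 89.89424896240234)
roll z 98 [0.13824232 0.14056899 0.17909982 0.17925015]
```

View pics/lift.png

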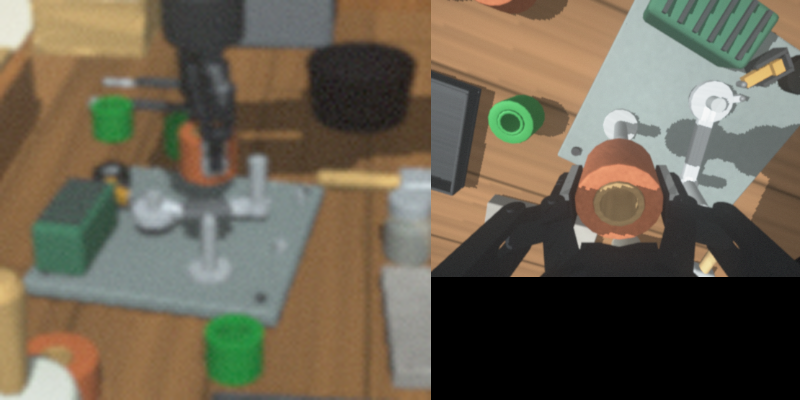

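The roll is held upright, clear of the spindle (side crop (208,150)). I'll carry it to the tray and lower it to about 10 mm above the floor.

```bash
python3 -m crank '[{"slide":[0,-20,0],"twist":[0,0,0],"claw":-1},{"slide":[-1,-55,0],"twist":[0,0,0],"claw":-1},{"slide":[-1,-90,0],"twist":[0,0,0],"claw":-1},{"slide":[-2,-125,0],"twist":[0,0,0],"claw":-1},{"slide":[-2,-160,0],"twist":[0,0,0],"claw":-1},{"slide":[-3,-195,0],"twist":[0,0,0],"claw":-1},{"slide":[-3,-230,0],"twist":[0,0,0],"claw":-1},{"slide":[-4,-260,0],"twist":[0,0,0],"claw":-1},{"slide":[-4,-281,0],"twist":[0,0,0],"claw":-1},{"slide":[-4,-281,20],"twist":[0,0,0],"claw":-1},{"slide":[-4,-281,50],"twist":[0,0,0],"claw":-1},{"slide":[-4,-281,80],"twist":[0,0,0],"claw":-1},{"slide":[-4,-281,105],"twist":[0,0,0],"claw":-1},{"slide":[-4,-281,120],"twist":[0,0,0],"claw":-1},{"slide":[-4,-281,122],"twist":[0,0,0],"claw":-1},{"slide":[-4,-281,122],"twist":[0,0,0],"claw":-1}]'
python3 - <<'E'
from h import *
s=sense();print(s['ee_pos'],s['q'],s['wrist_force'])
E
```

```text
time: 5.93
ee_pos: [0.4614, 0.3511, 0.0342]
orientation: [0.0, 0.983, 0.185, -0.001]
wrist_force: [-1.1, 0.1, -0.2]
grip_width: 0.0522
finger_force: 42.3
[0.46137441 0.35108054 0.03423264] [5.17552793e-01 3.16530948e-01 1.67594566e+00 1.16535525e-04
 1.15169557e+00 1.71554062e+00] [-1.05409656  0.10349291 -0.1758822 ]
```

```bash
python3 -m crank '[{"slide":[0,0,3],"twist":[0,0,0],"claw":-1},{"slide":[0,0,6],"twist":[0,0,0],"claw":-1},{"slide":[0,0,8],"twist":[0,0,0],"claw":-1},{"slide":[0,0,9],"twist":[0,0,0],"claw":-1},{"slide":[0,0,9],"twist":[0,0,0],"claw":-1}]'; python3 -m crank '[{"slide":[0,0,0.7],"twist":[0,0,0],"claw":-1},{"slide":[0,0,1.4],"twist":[0,0,0],"claw":-1},{"slide":[0,0,1.4],"twist":[0,0,0],"claw":-1}]'
```

```text
time: 6.35
ee_pos: [0.4621, 0.3515, 0.0265]
orientation: [-0.0, 0.983, 0.185, 0.0]
wrist_force: [0.2, 0.1, -1.1]
grip_width: 0.0518
finger_force: 42.3
time: 6.6
ee_pos: [0.4621, 0.3516, 0.0261]
orientation: [-0.0, 0.983, 0.185, 0.0]
wrist_force: [-6.4, -4.3, 14.2]
grip_width: 0.0524
finger_force: 43.8
```

```bash
python3 -m crank '[{"slide":[0,0,-0.5],"twist":[0,0,0],"claw":0.3},{"slide":[0,0,-0.5],"twist":[0,0,0],"claw":0.4},{"slide":[0,0,-0.5],"twist":[0,0,0],"claw":0.55},{"slide":[0,0,-0.5],"twist":[0,0,0],"claw":0.7},{"slide":[0,0,-0.5],"twist":[0,0,0],"claw":0.7},{"slide":[0,0,-0.5],"twist":[0,0,0],"claw":0.7},{"slide":[0,0,-10],"twist":[0,0,0],"claw":0.7},{"slide":[0,0,-30],"twist":[0,0,0],"claw":0.7},{"slide":[0,0,-60],"twist":[0,0,0],"claw":0.7},{"slide":[0,0,-100],"twist":[0,0,0],"claw":0.7},{"slide":[0,0,-140],"twist":[0,0,0],"claw":0.7},{"slide":[0,0,-150],"twist":[0,0,0],"claw":0.7},{"slide":[0,0,-150],"twist":[0,0,0],"claw":0.7}]'
python3 - <<'E'
from h import *
f=take('wrist','w4');b=take('side','d4');s=sense();print(s['ee_pos'],s['time'])
cv2.imwrite('pics/set.png',np.hstack([cv2.resize(b['color'][230:320,220:340],(400,300),interpolation=2),cv2.resize(f['color'],(400,300))]))
C=cloud(f);c=f['color'].astype(int)
m=(c[...,2]>c[...,0]+40)&(abs(C[...,0]-.462)<.06)&(abs(C[...,1]-.351)<.06)
z=C[m][:,2];print('z',np.percentile(z,[1,50,99]));t=m&(C[...,2]>np.percentile(z,99)-.006)
print(cv2.minEnclosingCircle(C[t][:,:2].astype(np.float32)))
A=np.c_[C[t][:,:2],np.ones(t.sum())];print('slope',np.linalg.lstsq(A,C[t][:,2],rcond=None)[0])
E
```

```text
time: 7.68
ee_pos: [0.4631, 0.3521, 0.1796]
orientation: [-0.001, 0.983, 0.185, 0.003]
wrist_force: [-0.4, 0.6, -0.2]
grip_width: 0.0727
finger_force: 0.0
[0.46196552 0.35143983 0.17530653] 7.7833
z [0.0058245  0.04990547 0.24440008]
((0.4516673982143402, 0.34841758012771606), 0.05604437366127968)
slope [0.2805019  0.12432412 0.06874651]
```

View pics/set.png

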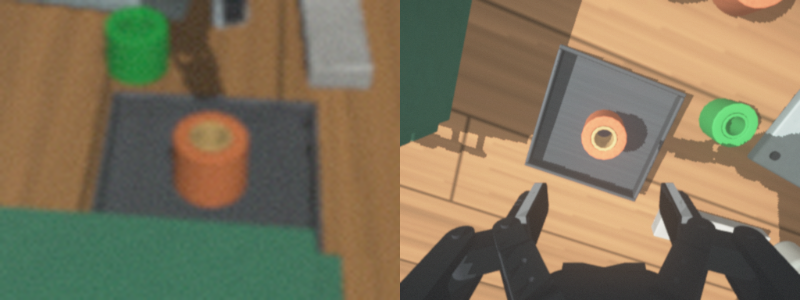

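The roll stands flat in the tray with its top at 50 mm. Next I'll shut the fingers and go to the left of the peg.

```bash
python3 -m crank '[{"slide":[-6,30,-10],"twist":[0,0,0],"claw":-1},{"slide":[-14,70,-10],"twist":[0,0,0.04],"claw":-1},{"slide":[-22,110,-10],"twist":[0,0,0.08],"claw":-1},{"slide":[-30,150,-10],"twist":[0,0,0.12],"claw":-1},{"slide":[-38,190,-10],"twist":[0,0,0.161],"claw":-1},{"slide":[-46,230,-10],"twist":[0,0,0.161],"claw":-1},{"slide":[-54,270,-10],"twist":[0,0,0.161],"claw":-1},{"slide":[-60,305,-10],"twist":[0,0,0.161],"claw":-1},{"slide":[-64,325,0],"twist":[0,0,0.161],"claw":-1},{"slide":[-64,325,20],"twist":[0,0,0.161],"claw":-1},{"slide":[-64,325,30],"twist":[0,0,0.161],"claw":-1},{"slide":[-64,325,30],"twist":[0,0,0.161],"claw":-1}]'
python3 - <<'E'
from h import *
f=take('wrist','w5');s=sense();print(s['ee_pos'],s['time'],s['orientation'],s['grip_width'],s['wrist_force'])
cv2.imwrite('pics/w5b.png',cv2.resize(f['color'],(640,480),interpolation=2))
for p in[(.5304,-.0183,.096),(.638,.0048,.046)]: print(proj(f,np.array(p))*1.25)
C=cloud(f);m=(C[...,2]>.086)&(C[...,2]<.102)&(np.hypot(C[...,0]-.53,C[...,1]+.018)<.025);print(m.sum(),C[m].mean(0),cv2.minEnclosingCircle(C[m][:,:2].astype(np.float32)))
E
```

```text
time: 8.78
ee_pos: [0.5192, 0.0256, 0.1417]
orientation: [-0.001, 0.994, 0.105, -0.003]
wrist_force: [-0.6, 0.7, -0.5]
grip_width: -0.0004
finger_force: 0.0
[0.51982553 0.0259554  0.14338902] 8.8333 [-4.79753058e-04  9.94381305e-01  1.05842929e-01 -1.69231287e-03] -6.0344975985729114e-05 [0.06126559 0.17845305 0.48525108]
[415.89925859 261.97755156]
[411.15361242  39.36509042]
698 [ 0.53165272 -0.01713878  0.09566918] ((0.5305085778236389, -0.01822085678577423), 0.009033717215061188)
```

View pics/w5b.png

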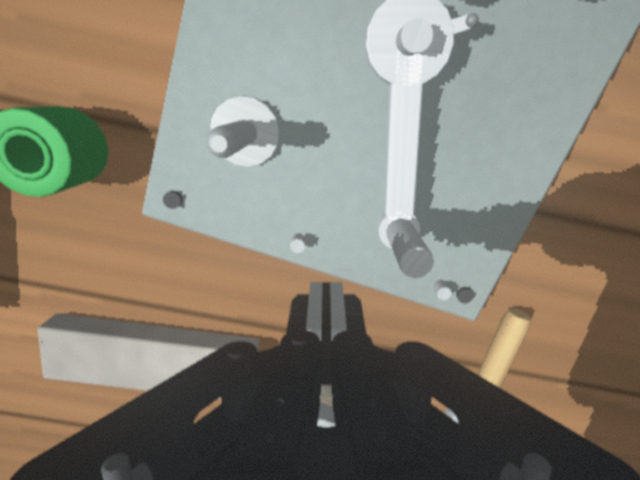

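The peg top is at (416,262), as predicted, and the shut fingers are to its left at (327,310). I'll check finger thickness and knuckle height before going lower.

Run:
```python
from h import *
from scipy.spatial.transform import Rotation as Rn
f=load('w5');C=cloud(f);q=[-0.0005,.9944,.1058,-.001];R=Rn.from_quat([q[1],q[2],q[3],q[0]]).as_matrix()
T=(C-np.array([.520,.0257,.1425]))@R*1000
for v in(232,240,250,260,268,274,280,290,300):
  d=f['range_z'][v];m=(d>0)&(d<.25);m[:100]=0;m[420:]=0;t=T[v][m]
  if len(t): print(v,'y',t[:,1].min().round(),t[:,1].max().round(),'x',np.median(t[:,0]).round(),'z at ends',t[np.argmin(t[:,1]),2].round(),t[np.argmax(t[:,1]),2].round(),'zmed',np.median(t[:,2]).round())
```

```text
232 y -7.0 5.0 x 10.0 z at ends 1.0 1.0 zmed 0.0
240 y -14.0 12.0 x 9.0 z at ends -0.0 -1.0 zmed -7.0
250 y -14.0 12.0 x 9.0 z at ends -10.0 -10.0 zmed -15.0
260 y -14.0 12.0 x 9.0 z at ends -18.0 -19.0 zmed -23.0
268 y -14.0 12.0 x 11.0 z at ends -30.0 -31.0 zmed -31.0
274 y -30.0 27.0 x 11.0 z at ends -35.0 -35.0 zmed -35.0
280 y -33.0 31.0 x 11.0 z at ends -38.0 -39.0 zmed -38.0
290 y -38.0 35.0 x 11.0 z at ends -44.0 -43.0 zmed -44.0
300 y -42.0 40.0 x 11.0 z at ends -49.0 -48.0 zmed -49.0
```

The outer finger faces are at ±13.5 mm from TCP level upward, and the knuckles start 33 mm above it. So the TCP goes to z≈73 mm, and I'll sweep along the arc with the yaw following.

```bash
python3 -m crank '[{"slide":[0,0,30],"twist":[0,0,0],"claw":-1},{"slide":[0,0,60],"twist":[0,0,0],"claw":-1},{"slide":[0,0,70],"twist":[0,0,0],"claw":-1},{"slide":[0,0,70],"twist":[0,0,0],"claw":-1},{"slide":[0,0,70],"twist":[0,0,0],"claw":-1}]'
```

```text
time: 9.25
ee_pos: [0.5211, 0.0259, 0.0759]
orientation: [-0.0, 0.994, 0.106, 0.0]
wrist_force: [0.9, -0.3, 1.1]
grip_width: -0.0001
finger_force: 0.0
```

```bash
python3 -m crank '[{"slide":[0.5,12,3],"twist":[0,0,0],"claw":-1},{"slide":[0.5,20,3],"twist":[0,0,0],"claw":-1},{"slide":[0,28,3],"twist":[0,0,-0.05],"claw":-1},{"slide":[-0.7,33.6,3],"twist":[0,0,-0.1],"claw":-1},{"slide":[-1.1,39.2,3],"twist":[0,0,-0.15],"claw":-1},{"slide":[-1.3,44.8,3],"twist":[0,0,-0.2],"claw":-1},{"slide":[-1.1,50.4,3],"twist":[0,0,-0.25],"claw":-1},{"slide":[-0.7,56,3],"twist":[0,0,-0.3],"claw":-1},{"slide":[0,61.6,3],"twist":[0,0,-0.35],"claw":-1},{"slide":[0.9,67.1,3],"twist":[0,0,-0.4],"claw":-1},{"slide":[2.2,72.6,3],"twist":[0,0,-0.45],"claw":-1},{"slide":[3.7,78,3],"twist":[0,0,-0.5],"claw":-1},{"slide":[5.5,83.3,3],"twist":[0,0,-0.55],"claw":-1},{"slide":[7.5,88.5,3],"twist":[0,0,-0.6],"claw":-1},{"slide":[9.8,93.7,3],"twist":[0,0,-0.65],"claw":-1},{"slide":[12.4,98.7,3],"twist":[0,0,-0.7],"claw":-1},{"slide":[15.2,103.6,3],"twist":[0,0,-0.75],"claw":-1},{"slide":[17,106.4,3],"twist":[0,0,-0.78],"claw":-1},{"slide":[17,106.4,3],"twist":[0,0,-0.78],"claw":-1},{"slide":[17,106.4,3],"twist":[0,0,-0.78],"claw":-1}]' 40
python3 - <<'E'
from h import *
f=take('wrist','w6');a=take('scene','s6');s=sense();print(s['ee_pos'],s['time'],s['orientation'],s['wrist_force'])
H=np.array([.638,.0048])
C=cloud(f);m=(C[...,2]>.09)&(C[...,2]<.1)&(abs(np.hypot(C[...,0]-H[0],C[...,1]-H[1])-.11)<.014)&(f['color'].min(-1)>70)
if m.sum():
  p=C[m].mean(0)[:2];c=cv2.minEnclosingCircle(C[m][:,:2].astype(np.float32));print(m.sum(),p,c)
  for P in(p,np.array(c[0])):print('theta',np.arctan2(*(P-H)[::-1])%(2*np.pi)-np.radians(192.1),np.linalg.norm(P-H))
A=cv2.resize(a['color'][160:270,195:325],(390,330),interpolation=2);W=cv2.resize(f['color'],(410,308))
cv2.imwrite('pics/push.png',np.hstack([A,cv2.copyMakeBorder(W,0,22,0,0,0)]))
E
```

```text
time: 10.92
ee_pos: [0.5599, -0.0753, 0.0729]
orientation: [-0.0, 0.88, 0.476, 0.0]
wrist_force: [-4.3, 8.1, 2.5]
grip_width: -0.0001
finger_force: 3.8
[ 0.55982453 -0.07520818  0.07295461] 11.0167 [-3.65908469e-04  8.79600284e-01  4.75713272e-01  2.99182332e-04] [-4.54164998  6.56806993  2.89647185]
1036 [ 0.57511654 -0.07565973] ((0.5696953535079956, -0.07424958050251007), 0.02206837385892868)
theta 0.6962210431277152 0.10211806067490994
theta 0.6470035686509075 0.1044718187360616
```

View pics/push.png

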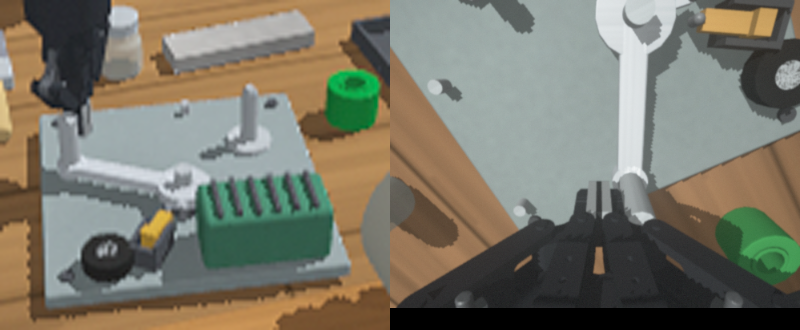

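The peg at crop (635,195) bears against the right-hand finger, and the arm has swung well round. I'll measure its angle from the arm's flat and the peg top.

Run:
```python
from h import *
H=np.array([.638,.0048])
f=load('w6');a=load('s6')
for n,F in(('w',f),('s',a)):
    C=cloud(F);r=np.hypot(C[...,0]-H[0],C[...,1]-H[1]);m=(C[...,2]>.039)&(C[...,2]<.052)&(r>.03)&(r<.085)&(F['color'].min(-1)>120)&(C[...,1]<H[1])
    P=C[m][:,:2];vx,vy,x0,y0=cv2.fitLine(P.astype(np.float32),cv2.DIST_HUBER,0,.001,.001).ravel()
    an=np.arctan2(vy,vx)%np.pi+np.pi;print(n,m.sum(),'theta line',an-np.radians(192.1),'mean',np.arctan2(*(P.mean(0)-H)[::-1])%(2*np.pi)-np.radians(192.1))
# same on rest images for zero
for n in('w5','w1','s0'):
    F=load(n);C=cloud(F);r=np.hypot(C[...,0]-H[0],C[...,1]-H[1]);m=(C[...,2]>.039)&(C[...,2]<.052)&(r>.03)&(r<.085)&(F['color'].min(-1)>120)&(C[...,0]<H[0])
    P=C[m][:,:2];print(n,m.sum(),'rest',np.arctan2(*(P.mean(0)-H)[::-1])%(2*np.pi)-np.radians(192.1))
o,d=ray(a,195+68/3,160+117/3);p=(o+d*(.096-o[2])/d[2])[:2];print(p,np.arctan2(*(p-H)[::-1])%(2*np.pi)-np.radians(192.1),np.linalg.norm(p-H))
```

```text
w 3699 theta line 0.6952056764745569 mean 0.7857902136494088
s 130 theta line 0.7366657137060022 mean 0.885539343263221
w5 1932 rest -0.021533306159514876
w1 512 rest -0.021064766565868975
s0 85 rest 0.04922560746308857
[ 0.57990922 -0.08619195] 0.7914223285748649 0.10795403965453249
```

All the estimates put the angle between about 0.70 and 0.83 (commanded 0.78), past the click and short of the rear stop. A short hold will confirm it's steady before I hand in.

```bash
python3 -m crank '[{"slide":[0,0,0],"twist":[0,0,0],"claw":-1},{"slide":[0,0,0],"twist":[0,0,0],"claw":-1},{"slide":[0,0,0],"twist":[0,0,0],"claw":-1},{"slide":[0,0,0],"twist":[0,0,0],"claw":-1},{"slide":[0,0,0],"twist":[0,0,0],"claw":-1},{"slide":[0,0,0],"twist":[0,0,0],"claw":-1}]'
python3 - <<'E'
from h import *
f=take('wrist','w7');g=load('w6');b=take('side','d7');print('wrist image change',np.abs(f['color'].astype(int)-g['color']).mean())
s=sense();print(s['ee_pos'],s['wrist_force'])
Q=cloud(b);c=b['color'].astype(int);m=(c[...,2]>c[...,0]+70)&(np.hypot(Q[...,0]-.462,Q[...,1]-.351)<.06)&(Q[...,2]<.08);print('roll in tray',m.sum(),Q[m].mean(0),Q[m][:,2].max())
sign_off()
E
```

```text
time: 11.52
ee_pos: [0.5598, -0.0752, 0.0729]
orientation: [-0.0, 0.88, 0.476, 0.0]
wrist_force: [-4.7, 7.2, 3.4]
grip_width: 0.0001
finger_force: 3.8
wrist image change 2.1930067274305554
[ 0.55978073 -0.07518533  0.07293485] [-4.99982582  7.9756777   1.69086435]
roll in tray 495 [0.46042101 0.36184672 0.03709474] 0.052004040766911785
the job is handed in; nothing more can be done
```

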